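# Serve the toasted rice cracker with a turner

### The arm

A 7-joint arm with a two-finger parallel gripper is mounted at the origin on the work surface. World frame = base frame: x ahead of the robot, y to its left, z up, the work surface at z = 0. Lengths are in m, angles in rad, forces in N, time in s.
With the tool pointing down it reaches from about 0.4 to 0.85 m from the base axis. Payload 10.4 kg.
Tool frame: the origin (TCP) lies at the centre of the arm's flange, where the gripper is bolted on; the fingertips stand 173 mm ahead of it and the grasp point (between the pads) lies 155 mm ahead of it; z points along the fingers, y is the line along which they close (so a half turn about z gives the same grasp; the last joint's range is limited). The gripper opens to 85 mm and grips with 20 to 120 N. Pads are 22 mm wide; open, the fingers measure 114 mm over their backs; the gripper's body (76 mm by 85 mm) begins 54 mm behind the grasp point. The pads swing forward as they close: fully open they stand 13 mm farther back than shut.
Start: joints at [1.172, 0.332, -0.065, 1.46, 0.022, 1.35, -0.088], TCP at [0.229, -0.581, 0.405] pointing down, gripper open.
Joint ranges: [-2.6, 2.6], [-0.5, 2.12], [-1.47, 1.34], [0.16, 2.42], [-1.27, 4.41], [0.06, 2.06], [-2.6, 2.6]. Speed limits (rad/s): [2.22, 2.22, 2.79, 2.79, 3.14, 3.14, 3.14].

### API

Orientations are given as a unit quaternion [x, y, z, w].
In Python, from workcell import manip, viewer, finder gives the robot as it stands.
- The arm moves only by the tool arm_command, never from a script. Its argument "plan" is a list of rows, each an object with "dp": the shift along the tool's x, y, z in mm, a list of three; "spin": the turn about the tool's z in rad. A call has 1 to 5 rows; each row shifts and turns the commanded pose from where the row before left it, along the tool's axes as they then stand; what a row does not reach is not made up. A row lasts 1/10 s, in which the tool goes at most 50 mm and 8.59 degrees, less where a joint would pass 70% of its speed; a pose out of reach is approached as far as the arm can. A call is refused whole if a number of a shift passes 50 or a number of a turn 0.15, either way. A call with a gripper value outside its range is refused whole. "grip" is the closure, from -1 (fully open) to 1 (shut), set as the call begins (left out, the last holds). The fingers move at their own pace and stop on an object; "newtons" is the grip in N (left out, the last holds). Time passes only in rows, so rows that do not move let the fingers close. It gives the time, the measured TCP pose, the force, the opening and the grip force at its end, in the units of the state.
- manip.get_obs(): the state, without advancing time (a new reading comes with each control period).
- viewer.camera(name): name is "scene" or "top" or "wrist"; returns the picture (384x512x3 uint8, blue, green, red); there is no depth.
- viewer.camera_params(name): a dict with "vertical_fov" (degrees; the focal length in pixels is half the picture's height over the tangent of half this angle, whatever the lens; pixels are square), "cx", "cy" (the principal point, pixels), "k1" (the pictures are not rectified: a ray, as slopes to the right and down, at radius r is drawn at 1 + k1 r^2 times it, then the intrinsics apply), "R" (3x3) and "t" (3): a world point X has camera coordinates R X + t; the wrist camera has in their place "T_tool_cam" (4x4, takes a point from camera to tool coordinates, whose origin is the TCP and whose axes are the flange's). Camera axes: x right, y down, z forward; pixel columns grow to the right and rows downward; lengths in m; the calibration is good to about 2 mm. A picture is of the moment at which its call begins: read the wrist's pose just before it. camera_params takes no time and is no camera call.
- manip.hand_in(): hands the job in; it is judged then, once.
Trained networks look in the newest picture that a camera, given by its name, has taken for a name from the list of things; names that differ only in an ending like _2 or _b are one class to them, and where a whole thing is asked for, a point or a joint stands for the part that bears it (a point fixed in the world has none). Each returns a list of dicts, best first, with "score" (0 to 1); they miss things now and then, are a little off and sometimes report something else, mostly with a low value. They report only what shows in the picture. A call takes as long as a camera call. They do not tell look-alikes from the thing itself.
- finder.find_in(camera, thing): "position" ([x, y, z] in m, in world coordinates, good to about 4 mm: the middle of the surface that is visible of it).
The state is a dict: "clock": time; "joint_pos": joint angles; "joint_velocities": joint speeds; "tau": joint torques, N m; "position": TCP position; "ee_rot": TCP orientation; "ft_force": force on the tool from outside, world axes, zero at the start; "torque": the same for the moment, N m; "grip_width": opening from 0.0 (shut) to 1.0 (fully open); "grasp_force": force on a finger pad.
Only numpy, scipy, OpenCV 4.12 (cv2) and the standard library are available. Lean on these libraries where they do the work, as an engineer would, in place of code of your own. Each camera call takes 0.05 s, during which the arm holds its last target. There are 200 camera calls.

### The job

Take the turner by its handle, slide its blade in under the round rice cracker, between the rails of its rack, and lift the hot cracker off without the fingers touching it and without tipping it over. Set it down level and centred across the two battens of the wooden serving board, draw the turner out, and lay the turner flat on the counter away from the cracker. Leave the square cracker where it is.

Things in the scene. Friction and masses are not known exactly. Their poses are not given: they have to be found in the camera images.
- turner_grip (a point): Turner, 255 mm long, lying flat at the right. Black box handle 120 mm long, 22 wide, 34 high; steel blade 80 mm long, 54 wide, 3 thick; undersides level with each other. Point: in the handle, half-way up (17 mm above the underside), 30 mm behind its front end, near the balance point; grip here. x points to the blade: its middle is 125 mm ahead, its front edge 165 mm. 0.16 kg.
- cracker_center (a point): Round rice cracker: rigid brown disc 128 mm across, 10 thick, 70 g. Point: its centre, half-way up. It lies on a fixed steel rack: two rails 150 mm long along this x axis (at the start), tops 50 mm above the counter, clear gap 76 mm, centred within 4 mm of this point. The gap under the cracker is free from 6 to 50 mm above the counter and open to -x, the robot's side.
- board_rest (a point): Fixed wooden serving board: base 160 x 130 mm, 12 thick, with two upright battens 150 mm long and 8 wide along x, tops 50 mm above the counter, clear gap 76 mm between them, open to -x (the robot's side). Point: midway between the battens at the height of their tops; the middle of the cracker's underside belongs here. Board and racks stand in a row and change places.
- square_center (a point): Bystander: square rice cracker 108 x 108 mm, 10 mm thick, loose on a steel rack of the same kind. Point: its centre, half-way up. Leave it alone.
There are look-alikes about, which are no part of the job. What is shaped like the part that bears board_rest but orange or turquoise is not meant.

How it is judged:
By the outcome, as a careful person would: the job done as asked, in the order asked, and still so for the second after the job is handed in, with the robot touching nothing.
It also fails if it takes over 69 s, if anything falls off the work surface, if the arm or the gripper's body presses on something with over 40 N, if the wrist force passes 120 N, or if a joint passes its speed limit or range.

## Working session

There is one attempt and no reset: what is moved stays moved. The work goes in short steps, Python scripts to look and compute and a tool call to move; the robot and the scene stay as the last step left them, time stands still between calls to the robot, and variables do not carry over. Pictures are saved under pics/ and viewed, at most 10 in all, crops included, and the job is handed in when it is done.

Besides the shell and the picture viewer there is one more tool, called after "Request:" as a command line: name --argument value ..., lists and objects as JSON in quotes. arm_command: Moves the arm, as the interface text tells. Its arguments: {"type":"object","properties":{"plan":{"type":"array","items":{"type":"object","properties":{"dp":{"type":"array","items":{"type":"number"}},"spin":{"type":"number"}}}},"grip":{"type":"number"},"newtons":{"type":"number"}},"required":["plan"]}

```bash
mkdir -p pics; ls; cat > h.py <<'E'
import numpy as np, cv2
from scipy.spatial.transform import Rotation as Ro
from workcell import manip, viewer, finder
def K(p,h=384):
    f=h/2/np.tan(np.radians(p["vertical_fov"])/2); return f,p["cx"],p["cy"],p["k1"]
def pose(p,o=None):
    if "R" in p: return np.array(p["R"]),np.array(p["t"])
    T=np.eye(4);T[:3,:3]=Ro.from_quat(o["ee_rot"]).as_matrix();T[:3,3]=o["position"]
    M=np.linalg.inv(T@np.array(p["T_tool_cam"])); return M[:3,:3],M[:3,3]
def proj(X,p,o=None):
    R,t=pose(p,o);f,cx,cy,k=K(p);c=R@np.array(X)+t;s=c[:2]/c[2];s=s*(1+k*(s@s));return s*f+[cx,cy]
def back(uv,z,p,o=None):
    R,t=pose(p,o);f,cx,cy,k=K(p);d=(np.array(uv,float)-[cx,cy])/f;s=d.copy()
    for _ in range(20): s=d/(1+k*(s@s))
    r=R.T@np.array([s[0],s[1],1]);C=-R.T@t;return C+r*(z-C[2])/r[2]
E
python3 - <<'E'
from h import *
o=manip.get_obs();print(o)
for n in("scene","top"):
    im=viewer.camera(n);cv2.imwrite(f"pics/{n}.png",im);p=viewer.camera_params(n)
    for t in("turner_grip","cracker_center","board_rest","square_center"):
        for d in finder.find_in(n,t)[:4]:
            print(n,t,round(d["score"],2),np.round(d["position"],4),proj(d["position"],p).round())
    print(n,-np.array(p["R"]).T@np.array(p["t"]))
a=cv2.imread("pics/scene.png");b=cv2.imread("pics/top.png")
print(viewer.camera_params("wrist"))
E
```

```text
pics
{'clock': 0.0, 'joint_pos': array([ 1.1723847 ,  0.33287033, -0.06468371,  1.46093231,  0.02155452,
        1.3498654 , -0.08850408]), 'joint_velocities': array([ 0.00183485,  0.00030174, -0.00036538,  0.00161388,  0.00028914,
        0.00111634, -0.00120942]), 'tau': array([-7.45618854e-04, -6.25442004e+01,  4.85270773e-02, -3.91608739e+01,
        1.60478085e-02,  9.83662700e-03,  2.17802506e-05]), 'position': array([ 0.22935265, -0.58126642,  0.40392096]), 'ee_rot': array([ 9.82398164e-01,  1.86797672e-01, -1.40683706e-04, -6.76788223e-04]), 'ft_force': array([-0.22083208, -0.5144642 ,  0.84741377]), 'torque': array([ 0.0536393 ,  0.02058939, -0.03029624]), 'grasp_force': 0.0, 'grip_width': 1.000146037414489}
scene turner_grip 0.96 [ 0.4983 -0.3343  0.0077] [222. 117.]
scene cracker_center 0.87 [0.6252 0.2835 0.0614] [289. 270.]
scene board_rest 0.97 [ 0.3867 -0.0906  0.0129] [285. 149.]
scene board_rest 0.94 [0.6864 0.0868 0.0157] [233. 232.]
scene board_rest 0.93 [ 0.7854 -0.3213  0.012 ] [147. 152.]
scene board_rest 0.85 [0.3198 0.4216 0.0098] [406. 262.]
scene square_cent
[... 417 characters left out ...]
] [126. 254.]
top board_rest 0.64 [ 0.7806 -0.3227  0.0122] [365. 112.]
top board_rest 0.55 [ 0.381  -0.0922  0.0099] [291. 236.]
top square_center 0.87 [ 0.6635 -0.0899  0.0583] [293. 143.]
top [0.41149688 0.01715917 1.37077364]
{'vertical_fov': 67.01536622484808, 'cx': 254.15956719078682, 'cy': 189.9241174089618, 'k1': -0.03021794824100708, 'T_tool_cam': array([[ 7.68097223e-04, -9.56758742e-01, -2.90881624e-01,
         7.31791993e-02],
       [ 9.99999691e-01,  7.83214731e-04,  6.44573028e-05,
        -7.55476373e-04],
       [ 1.66152685e-04, -2.90881583e-01,  9.56759048e-01,
         3.15123113e-02],
       [ 0.00000000e+00,  0.00000000e+00,  0.00000000e+00,
         1.00000000e+00]])}
```

View pics/top.png

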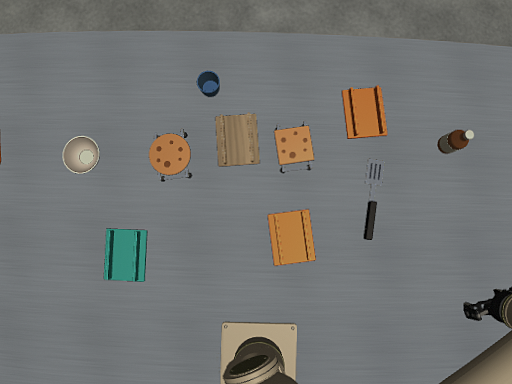

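View pics/scene.png

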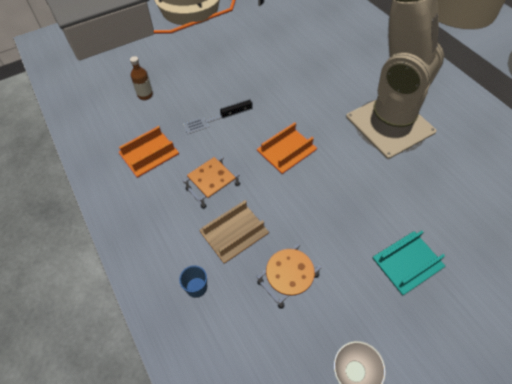

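Board-like candidates in the top view are wood (237,140), orange (364,112), orange (291,237) and turquoise (126,254). I choose the wooden one. The round cracker is at (169,154), the square cracker at (293,143), and the turner at (370,220) is the only one of its kind. The bottle and cup are clutter. Next I measure and check in a close crop.

```bash
python3 - <<'E'
from h import *
p=viewer.camera_params("top");im=cv2.imread("pics/top.png")
c=cv2.resize(im[100:190,130:330],None,fx=4,fy=4,interpolation=cv2.INTER_CUBIC)
d=cv2.resize(im[150:245,340:400],None,fx=2.2*2,fy=2.2*2,interpolation=cv2.INTER_CUBIC)[:, :]
cv2.imwrite("pics/crop.png",c)
g=im.max(2).astype(int);m=np.zeros(g.shape,np.uint8);m[195:245,355:385]=(g[195:245,355:385]<70)*255
ys,xs=np.nonzero(m);r=cv2.minAreaRect(np.c_[xs,ys].astype(np.float32));print("handle",r)
b=np.array([back(q,0.034,p)[:2] for q in cv2.boxPoints(r)]);print(b.round(4),b.mean(0))
print("grip est scene/top handle ends", [back(q,.02,p).round(3) for q in((373,202),(368,239))])
hsv=cv2.cvtColor(im,cv2.COLOR_BGR2HSV);m=np.zeros(g.shape,np.uint8)
s=(slice(125,182),slice(140,200));m[s]=((hsv[s][...,0]<22)&(hsv[s][...,1]>90))*255
k=max(cv2.findContours(m,0,1)[0],key=cv2.contourArea);e=cv2.fitEllipse(k);print("cr",e,back(e[0],.06,p))
E
```

```text
handle ((369.70135498046875, 219.9637908935547), (8.663858413696289, 38.44587326049805), 6.911228179931641)
[[ 0.3793 -0.3115]
 [ 0.4966 -0.3251]
 [ 0.494  -0.3521]
 [ 0.3766 -0.3384]] [ 0.43665886 -0.33179283]
grip est scene/top handle ends [array([ 0.493, -0.345,  0.02 ]), array([ 0.378, -0.33 ,  0.02 ])]
cr ((169.3243408203125, 153.82139587402344), (40.261287689208984, 40.89431381225586), 49.26726150512695) [0.62108045 0.28526926 0.06      ]
```

View pics/crop.png

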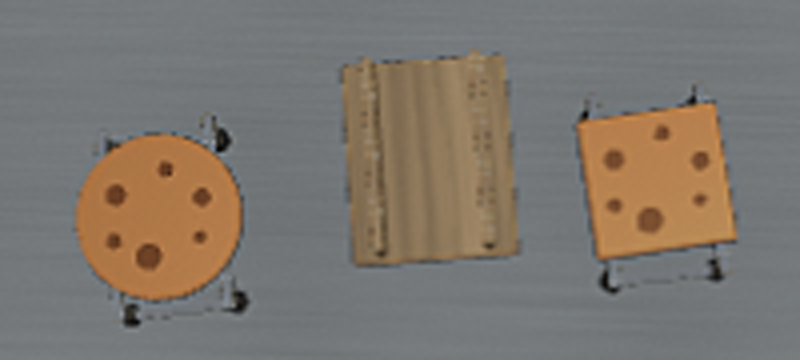

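Request:
arm_command --plan '[{"dp":[40,-18,10]},{"dp":[40,-18,10]},{"dp":[40,-18,10]},{"dp":[40,-18,10]},{"dp":[40,-18,10]}]' --grip -1

```text
invalid input at $.plan[0]: expected keys dp, spin
```

Request:
arm_command --plan '[{"dp":[40,-18,10]},{"dp":[40,-18,10]},{"dp":[31,-15,10]},{"dp":[0,0,0],"spin":0.123},{"dp":[0,0,0],"spin":0.123}]'

```text
invalid input at $.plan[0]: expected keys dp, spin
```

Request:
arm_command --plan '[{"dp":[0,0,0],"spin":0.123},{"dp":[0,0,0],"spin":0.123},{"dp":[0,0,0]},{"dp":[0,0,0]}]'

```text
invalid input at $.plan[2]: expected keys dp, spin
```

```bash
cat >> h.py <<'E'
def st():
    o=manip.get_obs();R=Ro.from_quat(o["ee_rot"]).as_matrix()
    print("t",round(o["clock"],2),"p",np.round(o["position"],4),"yaw",round(np.arctan2(R[1,0],R[0,0]),4),"z",R[:,2].round(3),"F",np.round(o["ft_force"],1),"w",round(o["grip_width"],3),"gf",round(o["grasp_force"],1),"q",np.round(o["joint_pos"],2));return o,R
def need(x,y,z=None,yaw=None):
    o,R=st();d=np.array([x,y,o["position"][2] if z is None else z])-o["position"]
    print("dp mm",(R.T@d*1000).round(1),"spin",None if yaw is None else round(np.arctan2(R[1,0],R[0,0])-yaw,3))
E
python3 - <<'E'
from h import *
o,R=st();im=viewer.camera("wrist");cv2.imwrite("pics/w1.png",im)
print([ (d["score"],d["position"]) for d in finder.find_in("wrist","turner_grip")])
p=viewer.camera_params("wrist");print(proj([.4665,-.3355,.034],p,o),proj(list(o["position"][:2])+[0.02],p,o))
E
```

```text
t 0.5 p [ 0.2294 -0.5814  0.4047] yaw 0.3758 z [ 0. -0. -1.] F [-0.1  0.3  1. ] w 0.999 gf 0.0 q [ 1.17  0.33 -0.06  1.46  0.02  1.35 -0.09]
[]
[ 103.75519282 -158.71883744] [254.76534526 163.51660499]
```

View pics/w1.png

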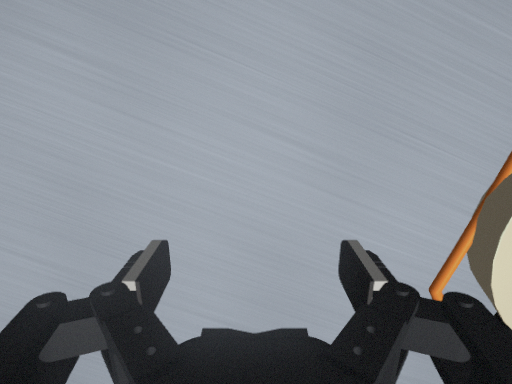

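The calls were refused because "spin" is required in every row. The picture shows only empty counter between the fingers (about 160–345, 270). I'll resend.

Request:
arm_command --plan '[{"dp":[40,-18,10],"spin":0},{"dp":[40,-18,10],"spin":0},{"dp":[40,-18,10],"spin":0},{"dp":[40,-18,10],"spin":0},{"dp":[40,-18,10],"spin":0}]' --grip -1

```text
clock: 1.1
position: [0.3834, -0.4228, 0.3546]
ee_rot: [0.982, 0.187, 0.0, 0.0]
ft_force: [0.9, 0.1, 0.4]
grip_width: 0.997
grasp_force: 0.0
```

Request:
arm_command --plan '[{"dp":[40,-18,10],"spin":0},{"dp":[40,-18,10],"spin":0},{"dp":[31,-15,10],"spin":0},{"dp":[0,0,0],"spin":0.123},{"dp":[0,0,0],"spin":0.123}]'

```text
clock: 1.6
position: [0.4678, -0.3348, 0.3244]
ee_rot: [0.998, 0.064, -0.0, -0.0]
ft_force: [-1.3, -0.1, -0.1]
grip_width: 0.998
grasp_force: 0.0
```

Request:
arm_command --plan '[{"dp":[0,0,0],"spin":0.123},{"dp":[0,0,0],"spin":0.123},{"dp":[0,0,0],"spin":0},{"dp":[0,0,0],"spin":0}]'

```text
clock: 2.0
position: [0.467, -0.336, 0.3248]
ee_rot: [0.998, -0.056, 0.0, 0.0]
ft_force: [-0.2, -0.1, -0.3]
grip_width: 1.0
grasp_force: 0.0
```

```bash
python3 - <<'E'
from h import *
o,R=st();im=viewer.camera("wrist");cv2.imwrite("pics/w2.png",im)
print([ (d["score"],d["position"]) for d in finder.find_in("wrist","turner_grip")])
p=viewer.camera_params("wrist");print(proj([.4665,-.3355,.034],p,o),proj(list(o["position"][:2])+[0.034],p,o))
E
```

```text
t 2.0 p [ 0.467  -0.336   0.3248] yaw -0.1125 z [ 0. -0. -1.] F [-0.2 -0.1 -0.3] w 1.0 gf 0.0 q [ 0.71  0.29 -0.2   1.69  0.06  1.17 -1.19]
[(0.78, [0.5649, -0.3463, 0.0064])]
[253.79321649 184.41900767] [254.31930099 183.8645901 ]
```

View pics/w2.png

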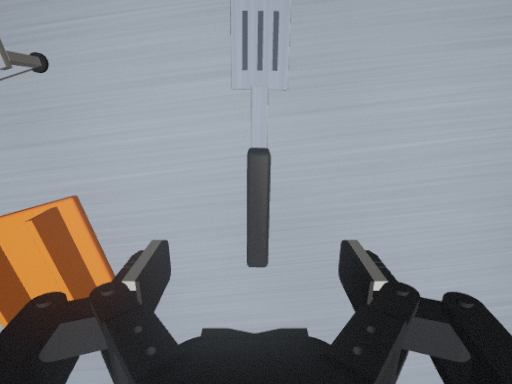

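The handle runs from (259,150) to (257,266) and the blade is above it, with neck at (259,90). Both sit between the fingers.

```bash
python3 - <<'E'
from h import *
o,R=st();p=viewer.camera_params("wrist");im=cv2.imread("pics/w2.png")
m=((im.max(2)<90)*255).astype(np.uint8);m[:, :200]=0;m[:,310:]=0;m[:140]=0;m[280:]=0
xs=[np.nonzero(m[r])[0] for r in(165,255)]
a,b=[back((x.mean(),r),.034,p,o) for x,r in zip(xs,(165,255))];print([ (x.min(),x.max()) for x in xs],a,b)
u=(a-b)[:2];u/=np.linalg.norm(u);yaw=np.arctan2(u[1],u[0])
ys=np.nonzero(m.sum(1)>5*255)[0];print(ys.min(),ys.max())
f=back((np.interp(ys.min(),(165,255),[x.mean() for x in xs]),ys.min()+.5),.034,p,o);r=back((xs[1].mean(),ys.max()),.034,p,o)
bl=[back((258,88),.003,p,o),back((261,88),.003,p,o)]
print("front",f,"rear",r,"len",np.linalg.norm(f-r),"yaw",yaw,"bladeback",bl)
g=f[:2]-.03*u;print("grip",g,"from blade",np.array(bl[1])[:2]-.085*u);need(*g,None,yaw)
E
```

```text
t 2.1 p [ 0.4669 -0.3361  0.3248] yaw -0.1134 z [ 0. -0. -1.] F [-0.4  0.  -0.9] w 0.998 gf 0.0 q [ 0.71  0.29 -0.2   1.69  0.06  1.17 -1.19]
[(np.int64(248), np.int64(269)), (np.int64(247), np.int64(267))] [ 0.48424238 -0.34187231  0.034     ] [ 0.39290675 -0.33043111  0.034     ]
148 266
front [ 0.49922214 -0.34350268  0.034     ] rear [ 0.38038298 -0.32905196  0.034     ] len 0.11971453788241435 yaw -0.1246163293387477 bladeback [array([ 0.55172691, -0.34920165,  0.003     ]), array([ 0.55140813, -0.35202897,  0.003     ])]
grip [ 0.46945478 -0.33977386] from blade [ 0.46706726 -0.34146397]
t 2.1 p [ 0.4669 -0.3361  0.3248] yaw -0.1134 z [ 0. -0. -1.] F [-0.4  0.  -0.9] w 0.998 gf 0.0 q [ 0.71  0.29 -0.2   1.69  0.06  1.17 -1.19]
dp mm [2.9 3.4 0. ] spin 0.011
```

Request:
arm_command --plan '[{"dp":[2,3.4,30],"spin":0.011},{"dp":[0,0,40],"spin":0},{"dp":[0,0,40],"spin":0},{"dp":[0,0,25],"spin":0},{"dp":[0,0,12],"spin":0}]'

```text
clock: 2.6
position: [0.4677, -0.3392, 0.1752]
ee_rot: [0.998, -0.063, -0.001, -0.001]
ft_force: [0.1, 0.8, 0.1]
grip_width: 1.002
grasp_force: 0.0
```

Request:
arm_command --plan '[{"dp":[0,0,0],"spin":0},{"dp":[0,0,0],"spin":0},{"dp":[0,0,0],"spin":0},{"dp":[0,0,0],"spin":0},{"dp":[0,0,0],"spin":0}]' --grip 1 --newtons 60

```text
clock: 3.1
position: [0.469, -0.3401, 0.1791]
ee_rot: [0.998, -0.064, 0.001, 0.001]
ft_force: [-0.8, 0.2, 7.9]
grip_width: 0.247
grasp_force: 60.7
```

Request:
arm_command --plan '[{"dp":[0,0,0],"spin":0},{"dp":[0,0,0],"spin":0},{"dp":[0,0,0],"spin":0},{"dp":[0,0,0],"spin":0},{"dp":[0,0,0],"spin":0}]'

```text
clock: 3.6
position: [0.469, -0.3401, 0.1791]
ee_rot: [0.998, -0.064, 0.001, 0.001]
ft_force: [-0.9, 0.1, 6.5]
grip_width: 0.249
grasp_force: 60.7
```

```bash
python3 - <<'E'
from h import *
p=viewer.camera_params("top")
B=lambda c,z:back((130+(c[0]+.5)/4-.5,100+(c[1]+.5)/4-.5),z,p)[:2]
def yaw(a,b,z): d=B(b,z)-B(a,z);return round(np.arctan2(d[1],d[0]),3)
print("rack",yaw((131,316),(107,146),.0),yaw((240,300),(221,138),0),yaw((145,318),(230,307),0)+np.pi/2)
cs=[(343,67),(505,55),(519,254),(355,266)]
print("board",yaw(cs[3],cs[0],.012),yaw(cs[2],cs[1],.012),yaw(cs[3],cs[2],.012)+np.pi/2,np.mean([B(c,.012) for c in cs],0),[np.linalg.norm(B(cs[i],.012)-B(cs[i-1],.012)) for i in range(4)])
bt=[(366,60),(475,53),(490,246),(381,254)];print("batten",np.mean([B(c,.05) for c in bt],0),yaw(bt[3],bt[0],.05),yaw(bt[2],bt[1],.05),np.linalg.norm(B(bt[0],.05)-B(bt[3],.05)),np.linalg.norm(B(bt[0],.05)-B(bt[1],.05)))
print("rackcentre feet",np.mean([B(c,0) for c in((131,316),(107,146),(240,300),(221,138))],0))
im=cv2.imread("pics/scene.png");c=im[190:310,190:330];cv2.imwrite("pics/sc.png",cv2.resize(c,None,fx=4.8,fy=4.8,interpolation=cv2.INTER_CUBIC))
E
```

```text
rack 0.19 0.159 0.15379632679489652
board 0.096 0.094 0.09879632679489658 [0.67923225 0.08273114] [np.float64(0.15942702535715705), np.float64(0.12860770432526875), np.float64(0.15958096373464803), np.float64(0.12839339808905922)]
batten [0.67728093 0.08297909] 0.111 0.104 0.15143410494785917 0.08407813231556001
rackcentre feet [0.6247804  0.28471037]
```

View pics/sc.png

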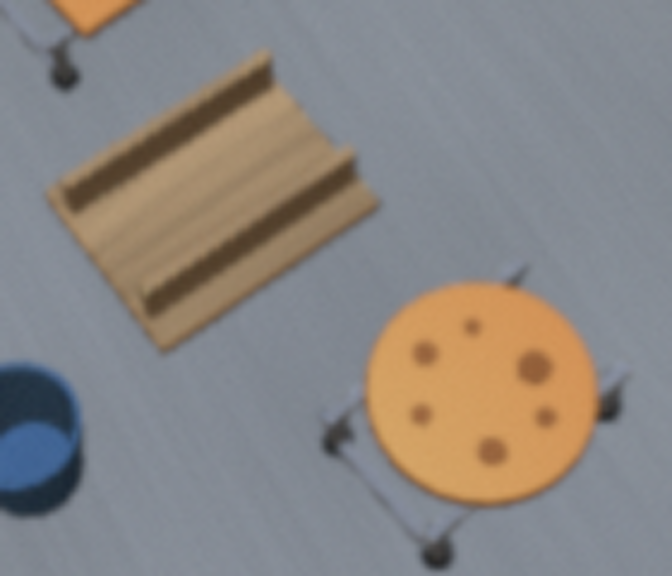

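Request:
arm_command --plan '[{"dp":[0,0,-10],"spin":0},{"dp":[0,0,-30],"spin":0},{"dp":[0,0,-40],"spin":0},{"dp":[0,0,-40],"spin":0},{"dp":[0,0,-20],"spin":0}]'

```text
clock: 4.1
position: [0.469, -0.3398, 0.3222]
ee_rot: [0.998, -0.063, 0.002, 0.001]
ft_force: [0.3, -0.0, -1.6]
grip_width: 0.246
grasp_force: 59.5
```

Shown: wooden board (crop 215,200), open ended toward the robot (upper right), and the round cracker (485,392) on its rack with low crossbars near the counter. The job now is to travel to a pre-view pose behind the cracker.

Request:
arm_command --plan '[{"dp":[0,0,0],"spin":-0.146},{"dp":[0,0,0],"spin":-0.146},{"dp":[3,-20,0],"spin":0},{"dp":[6.4,-40,0],"spin":0},{"dp":[6.4,-45,0],"spin":0}]'

```text
clock: 4.6
position: [0.4664, -0.2331, 0.3181]
ee_rot: [0.997, 0.081, 0.0, 0.0]
ft_force: [1.0, 0.4, -0.9]
grip_width: 0.249
grasp_force: 59.5
```

Request:
arm_command --plan '[{"dp":[6.4,-45,0],"spin":0},{"dp":[6.4,-45,0],"spin":0},{"dp":[6.4,-45,0],"spin":0},{"dp":[6.4,-45,0],"spin":0},{"dp":[6.4,-45,0],"spin":0}]'

```text
clock: 5.1
position: [0.4609, -0.0045, 0.3184]
ee_rot: [0.997, 0.082, 0.0, 0.0]
ft_force: [0.3, -0.2, -2.1]
grip_width: 0.248
grasp_force: 59.5
```

Request:
arm_command --plan '[{"dp":[6.4,-45,0],"spin":0},{"dp":[6.4,-45,0],"spin":0},{"dp":[6.4,-45,0],"spin":0},{"dp":[6.4,-45,0],"spin":0},{"dp":[6.4,-45,0],"spin":0}]'

```text
clock: 5.6
position: [0.4557, 0.2225, 0.3184]
ee_rot: [0.997, 0.082, 0.0, 0.0]
ft_force: [1.5, -0.5, -2.7]
grip_width: 0.243
grasp_force: 59.5
```

Request:
arm_command --plan '[{"dp":[3,-25,0],"spin":0},{"dp":[2,-12,0],"spin":0},{"dp":[0,0,0],"spin":0},{"dp":[0,0,0],"spin":0},{"dp":[0,0,0],"spin":0}]'

```text
clock: 6.1
position: [0.4556, 0.2565, 0.3177]
ee_rot: [0.997, 0.081, 0.0, 0.001]
ft_force: [-0.1, 0.2, -1.5]
grip_width: 0.245
grasp_force: 59.4
```

```bash
python3 - <<'E'
from h import *
o,R=st();im=viewer.camera("wrist");cv2.imwrite("pics/w3.png",im);np.save("w3.npy",np.r_[o["position"],o["ee_rot"]])
p=viewer.camera_params("wrist")
u=R[:,0];P=o["position"]
for s in(.03,.085,.165): print(s,proj(P+u*s-[0,0,.176],p,o).round(1))
for d in finder.find_in("wrist","cracker_center"): print(d)
E
```

```text
t 6.1 p [0.4556 0.2565 0.3177] yaw 0.1624 z [ 0.    -0.001 -1.   ] F [-0.1  0.2 -1.5] w 0.245 gf 59.4 q [ 0.03  0.25 -0.71  1.81  0.18  1.15 -2.15]
0.03 [254.8 188.3]
0.085 [255.   75.4]
0.165 [ 255.2 -134.4]
{'position': [0.5898, 0.3214, 0.0632], 'score': 0.6}
```

View pics/w3.png

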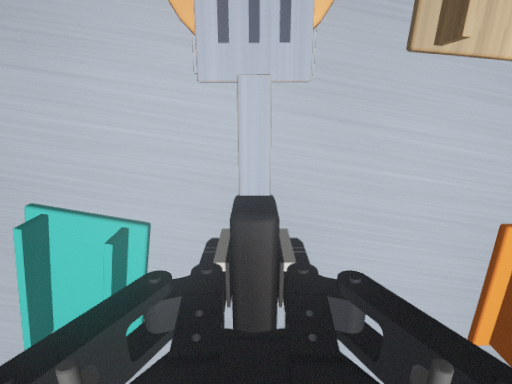

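The turner is straight in the grip: axis at column 255, blade's rear edge at row 81. The rack is hidden behind the blade, so I sidestep to between rack and board to see both.

Request:
arm_command --plan '[{"dp":[18,21,-5],"spin":0},{"dp":[18,22,-10],"spin":0},{"dp":[18,22,-10],"spin":0},{"dp":[18,22,-10],"spin":0},{"dp":[18,13,-5],"spin":0}]'

```text
clock: 6.7
position: [0.5617, 0.1714, 0.3586]
ee_rot: [0.997, 0.081, 0.001, 0.001]
ft_force: [0.7, -0.2, -1.4]
grip_width: 0.249
grasp_force: 59.4
```

Request:
arm_command --plan '[{"dp":[0,0,0],"spin":0},{"dp":[0,0,0],"spin":0},{"dp":[0,0,0],"spin":0}]'

```text
clock: 7.0
position: [0.5596, 0.1747, 0.3575]
ee_rot: [0.997, 0.083, -0.0, 0.0]
ft_force: [-0.6, -0.0, -1.8]
grip_width: 0.25
grasp_force: 59.4
```

```bash
python3 - <<'E'
from h import *
o,R=st();im=viewer.camera("wrist");cv2.imwrite("pics/w4.png",im);np.save("w4.npy",np.r_[o["position"],o["ee_rot"]])
cv2.imwrite("pics/w4b.png",cv2.resize(im,(800,600),interpolation=cv2.INTER_CUBIC))
for n in("cracker_center","board_rest"):
  for d in finder.find_in("wrist",n): print(n,d)
E
```

```text
t 7.0 p [0.5596 0.1747 0.3575] yaw 0.1656 z [-0.001 -0.    -1.   ] F [-0.6 -0.  -1.8] w 0.25 gf 59.4 q [ 0.13  0.34 -0.63  1.6   0.21  1.26 -1.94]
cracker_center {'position': [0.6272, 0.2843, 0.0644], 'score': 0.81}
board_rest {'position': [0.3523, 0.433, 0.0072], 'score': 0.96}
board_rest {'position': [0.6758, 0.0802, 0.0132], 'score': 0.94}
board_rest {'position': [0.4418, -0.1092, 0.0134], 'score': 0.56}
```

View pics/w4b.png

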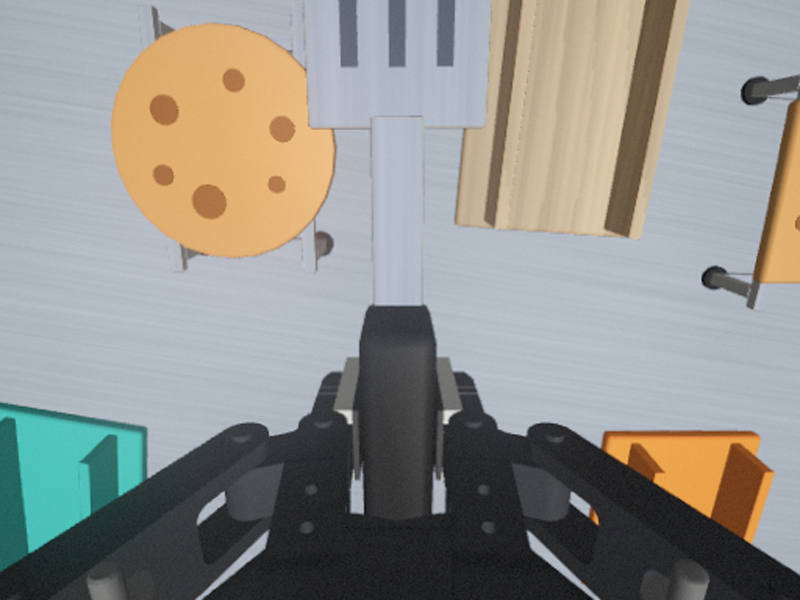

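Round cracker at (222,140). Rail ends are at (180,268) and (310,268) at the rear, with the left front one at (148,10). The board's rear-left corner is at (456,223). Now I backproject these and compare with the model.

```bash
python3 - <<'E'
from h import *
v=np.load("w4.npy");o=dict(position=v[:3],ee_rot=v[3:]);p=viewer.camera_params("wrist");im=cv2.imread("pics/w4.png")
S=lambda c:((c[0]+.5)*.64-.5,(c[1]+.5)*.64-.5)
B=lambda c,z:back(S(c),z,p,o)[:2]
L,Rr,LF=B((180,270),.05),B((310,270),.05),B((147,8),.05)
print("rails",L,Rr,LF,"gap c-c",np.linalg.norm(L-Rr),"len",np.linalg.norm(LF-L),"yaw",np.arctan2(*(LF-L)[::-1]),"perp",np.arctan2(*(L-Rr)[::-1])-np.pi/2)
hsv=cv2.cvtColor(im,cv2.COLOR_BGR2HSV);m=((hsv[...,0]<25)&(hsv[...,1]>90)).astype(np.uint8)*255;m[:,:60]=0;m[:,197:]=0;m[170:]=0
k=max(cv2.findContours(m,0,1)[0],key=cv2.contourArea)[:,0,:]
w=np.array([back(q,.06,p,o)[:2] for q in k if q[0]<192])
from scipy.optimize import least_squares
r=least_squares(lambda a:np.hypot(*(w-a[:2]).T)-a[2],[.62,.28,.064],loss="soft_l1",f_scale=.001);print("cracker",r.x)
print("board corner rl",B((456,223),.012))
def model(x,y,a,pt,z):
    c,s=np.cos(a),np.sin(a);q=proj([x+c*pt[0]-s*pt[1],y+s*pt[0]+c*pt[1],z],p,o);return ((q+.5)/.64-.5).round(0)
for pose_ in((.6785,.083,.1),):
  print("rl,rr base",model(*pose_,(-.08,.065),.012),model(*pose_,(-.08,-.065),.012))
  for e in(.046,.038,-.038,-.046): print(e,[(model(*pose_,(x,e),z),z) for x,z in((-.075,.012),(-.075,.05),(.0,.05),(.0,.012))])
for r_ in(75,120): print(r_,hsv[r_,295:440,2].tolist())
E
```

```text
rails [0.54342628 0.31133972] [0.55693236 0.23028634] [0.68788128 0.33471645] gap c-c 0.08217094962958212 len 0.14633427060121004 yaw 0.16043623539295845 perp 0.16511488036433875
cracker [0.62191886 0.2854405  0.0622512 ]
board corner rl [0.59654686 0.14042821]
rl,rr base [456. 229.] [639. 242.]
0.046 [(array([484., 224.]), 0.012), (array([495., 232.]), 0.05), (array([512., 101.]), 0.05), (array([498., 108.]), 0.012)]
0.038 [(array([495., 225.]), 0.012), (array([508., 233.]), 0.05), (array([526., 102.]), 0.05), (array([510., 109.]), 0.012)]
-0.038 [(array([603., 232.]), 0.012), (array([630., 242.]), 0.05), (array([656., 113.]), 0.05), (array([625., 118.]), 0.012)]
-0.046 [(array([614., 233.]), 0.012), (array([642., 243.]), 0.05), (array([670., 114.]), 0.05), (array([637., 119.]), 0.012)]
75 [198, 199, 197, 196, 194, 195, 196, 198, 197, 198, 199, 199, 200, 200, 197, 188, 192, 198, 200, 200, 199, 195, 148, 115, 117, 115, 118, 115, 112, 115, 179, 196, 194, 198, 197, 202, 204, 204, 212, 195, 193, 194, 198, 190, 186, 189, 191, 191, 194, 199, 200, 201, 201, 202, 201, 204, 207, 208, 206, 20
[... 456 characters left out ...]
 189, 188, 190, 192, 195, 196, 196, 195, 197, 198, 198, 187, 149, 120, 116, 117, 117, 113, 116, 154, 195, 208, 209, 207, 208, 207, 204, 203, 200, 197, 198, 197, 192, 191, 191, 192, 197, 200, 203, 201, 203, 206, 206, 205, 207, 207, 207, 207, 204, 200, 193, 195, 192, 192, 197, 199, 201, 200, 202, 206, 209, 210, 209, 207, 206, 206, 207, 211, 209, 210, 208, 204, 203, 207, 210, 211, 213, 216, 216, 215, 214, 212, 214, 216, 217, 219, 216, 216, 217, 217, 207, 163, 104, 104, 107, 114, 112, 112, 114, 108, 113, 108, 107, 102, 102, 102, 107, 102, 106, 202, 208, 206, 204, 199, 199, 201, 199, 183, 194, 193, 194, 192, 193, 193, 192, 193, 193, 196, 195, 194, 195, 195, 196, 195, 195, 194, 194, 195, 192, 193]
```

Request:
arm_command --plan '[{"dp":[-24,-14,0],"spin":0},{"dp":[-38,-21,0],"spin":0},{"dp":[-38,-22,0],"spin":0},{"dp":[-38,-22,0],"spin":0},{"dp":[-34,-19,0],"spin":0}]'

```text
clock: 7.65
position: [0.3721, 0.2437, 0.3575]
ee_rot: [0.997, 0.083, 0.0, 0.0]
ft_force: [-0.0, -0.5, -0.5]
grip_width: 0.249
grasp_force: 59.4
```

Request:
arm_command --plan '[{"dp":[0,0,20],"spin":0},{"dp":[0,0,40],"spin":0},{"dp":[0,0,40],"spin":0},{"dp":[0,0,30],"spin":0},{"dp":[0,0,15],"spin":0}]'

```text
clock: 8.15
position: [0.3732, 0.2424, 0.2103]
ee_rot: [0.997, 0.083, -0.001, 0.001]
ft_force: [-0.1, 0.0, -1.5]
grip_width: 0.246
grasp_force: 59.5
```

Request:
arm_command --plan '[{"dp":[0,0,0],"spin":0},{"dp":[0,0,0],"spin":0},{"dp":[0,0,0],"spin":0}]'

```text
clock: 8.45
position: [0.3749, 0.2432, 0.2139]
ee_rot: [0.997, 0.082, 0.001, -0.0]
ft_force: [-0.1, 0.7, -2.4]
grip_width: 0.245
grasp_force: 59.5
```

```bash
python3 - <<'E'
from h import *
need(.374,.2433,.207,.163);need(.5003,.2641,.207,.163)
E
```

```text
t 8.45 p [0.3749 0.2432 0.2139] yaw 0.1649 z [ 0.002  0.001 -1.   ] F [-0.1  0.7 -2.4] w 0.245 gf 59.5 q [ 0.02  0.24 -0.75  2.08  0.21  0.89 -2.25]
dp mm [-0.9 -0.3  6.9] spin 0.002
t 8.45 p [0.3749 0.2432 0.2139] yaw 0.1649 z [ 0.002  0.001 -1.   ] F [-0.1  0.7 -2.4] w 0.245 gf 59.5 q [ 0.02  0.24 -0.75  2.08  0.21  0.89 -2.25]
dp mm [ 1.271e+02 -1.000e-01  7.200e+00] spin 0.002
```

Request:
arm_command --plan '[{"dp":[0,0,7],"spin":0.002},{"dp":[10,0,0],"spin":0},{"dp":[18,0,0],"spin":0},{"dp":[18,0,0],"spin":0},{"dp":[14,0,0],"spin":0}]'

```text
clock: 8.95
position: [0.4355, 0.2525, 0.2058]
ee_rot: [0.997, 0.081, 0.0, -0.0]
ft_force: [-0.2, 0.5, -1.6]
grip_width: 0.246
grasp_force: 59.5
```

Request:
arm_command --plan '[{"dp":[10,0,0],"spin":0},{"dp":[0,0,0],"spin":0},{"dp":[0,0,0],"spin":0}]'

```text
clock: 9.25
position: [0.4433, 0.2541, 0.2055]
ee_rot: [0.997, 0.081, -0.0, 0.0]
ft_force: [0.1, -0.3, -1.5]
grip_width: 0.249
grasp_force: 59.5
```

```bash
python3 - <<'E'
from h import *
need(.5003,.2641,.207,.163)
o,R=st();im=viewer.camera("wrist");cv2.imwrite("pics/w5.png",im);np.save("w5.npy",np.r_[o["position"],o["ee_rot"]])
cv2.imwrite("pics/w5b.png",cv2.resize(im[:220],None,fx=1.56,fy=1.56,interpolation=cv2.INTER_CUBIC))
E
```

```text
t 9.25 p [0.4433 0.2541 0.2055] yaw 0.1629 z [-0.001 -0.    -1.   ] F [ 0.1 -0.3 -1.5] w 0.249 gf 59.5 q [-0.01  0.38 -0.69  1.93  0.3   0.93 -2.25]
dp mm [57.8 -0.6 -1.5] spin -0.0
t 9.25 p [0.4433 0.2541 0.2055] yaw 0.1629 z [-0.001 -0.    -1.   ] F [ 0.1 -0.3 -1.5] w 0.249 gf 59.5 q [-0.01  0.38 -0.69  1.93  0.3   0.93 -2.25]
```

View pics/w5b.png

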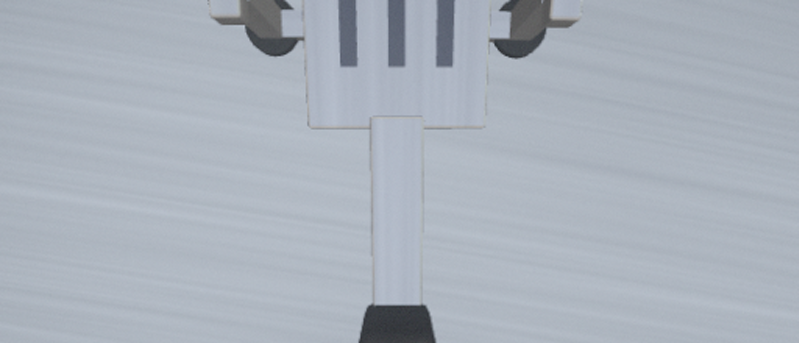

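The blade is centred between the rails: rail tops at columns 226 and 566, mid 396, and the blade's middle is at 396. Continuing in, then a slow lift.

Request:
arm_command --plan '[{"dp":[10,0,0],"spin":0},{"dp":[16,0,0],"spin":0},{"dp":[16,0,0],"spin":0},{"dp":[11,0,0],"spin":0},{"dp":[5,0,0],"spin":0}]'

```text
clock: 9.8
position: [0.5018, 0.2635, 0.2057]
ee_rot: [0.997, 0.081, 0.0, -0.0]
ft_force: [-0.9, 1.0, -1.9]
grip_width: 0.244
grasp_force: 59.5
```

Request:
arm_command --plan '[{"dp":[0,0,0],"spin":0},{"dp":[0,0,0],"spin":0},{"dp":[0,0,-5],"spin":0},{"dp":[0,0,-5],"spin":0},{"dp":[0,0,0],"spin":0}]'

```text
clock: 10.3
position: [0.5009, 0.2637, 0.2168]
ee_rot: [0.997, 0.081, 0.001, -0.0]
ft_force: [0.8, 0.1, -0.8]
grip_width: 0.248
grasp_force: 59.5
```

```bash
python3 - <<'E'
from h import *
need(.5003,.2641,.230,.163)
E
```

```text
t 10.3 p [0.5009 0.2637 0.2168] yaw 0.163 z [ 0.002  0.    -1.   ] F [ 0.8  0.1 -0.8] w 0.248 gf 59.5 q [-0.02  0.47 -0.66  1.79  0.34  1.   -2.22]
dp mm [ -0.5  -0.5 -13.2] spin -0.0
```

Request:
arm_command --plan '[{"dp":[0,0,0],"spin":0},{"dp":[0,0,-2],"spin":0},{"dp":[0,0,-2],"spin":0},{"dp":[0,0,-2],"spin":0},{"dp":[0,0,-2],"spin":0}]' --newtons 110

```text
clock: 10.8
position: [0.5008, 0.2635, 0.2238]
ee_rot: [0.997, 0.081, -0.0, 0.0]
ft_force: [0.2, -0.5, -1.5]
grip_width: 0.235
grasp_force: 108.8
```

Request:
arm_command --plan '[{"dp":[0,0,-2],"spin":0},{"dp":[0,0,-2],"spin":0},{"dp":[0,0,-2],"spin":0},{"dp":[0,0,-2],"spin":0},{"dp":[0,0,-2],"spin":0}]'

```text
clock: 11.3
position: [0.5008, 0.2635, 0.2338]
ee_rot: [0.997, 0.081, -0.0, 0.0]
ft_force: [0.5, -0.6, -1.6]
grip_width: 0.243
grasp_force: 108.8
```

Request:
arm_command --plan '[{"dp":[0,0,-4],"spin":0},{"dp":[0,0,-6],"spin":0},{"dp":[0,0,-6],"spin":0},{"dp":[0,0,-6],"spin":0},{"dp":[0,0,-6],"spin":0}]'

```text
clock: 11.8
position: [0.5008, 0.2635, 0.2624]
ee_rot: [0.997, 0.081, 0.0, -0.0]
ft_force: [0.3, -0.2, -2.1]
grip_width: 0.238
grasp_force: 108.8
```

Request:
arm_command --plan '[{"dp":[0,0,-6],"spin":0},{"dp":[0,0,-6],"spin":0},{"dp":[0,0,-3],"spin":0},{"dp":[0,0,0],"spin":0},{"dp":[0,0,0],"spin":0}]'

```text
clock: 12.3
position: [0.5008, 0.2634, 0.2765]
ee_rot: [0.997, 0.081, -0.0, 0.0]
ft_force: [-0.2, -0.2, -2.1]
grip_width: 0.24
grasp_force: 108.8
```

```bash
python3 - <<'E'
from h import *
o,R=st();im=viewer.camera("wrist");cv2.imwrite("pics/w6.png",im);np.save("w6.npy",np.r_[o["position"],o["ee_rot"]])
for d in finder.find_in("wrist","cracker_center"): print(d)
im2=viewer.camera("scene");cv2.imwrite("pics/s6.png",im2)
for d in finder.find_in("scene","cracker_center"): print(d)
hsv=cv2.cvtColor(im,cv2.COLOR_BGR2HSV);m=((hsv[...,0]<25)&(hsv[...,1]>90)).astype(np.uint8)*255
m[215:]=0
k=max(cv2.findContours(m,0,1)[0],key=cv2.contourArea)[:,0,:];print(k.min(0),k.max(0),cv2.contourArea(k))
p=viewer.camera_params("wrist");zt=o["position"][2]-.176+.01
from scipy.optimize import least_squares
k=k[(k[:,1]>2)&(k[:,0]>2)&(k[:,0]<509)&(k[:,1]<212)]
for z in(zt-.004,zt,zt+.004):
    w=np.array([back(q,z,p,o)-o["position"] for q in k])@R
    r=least_squares(lambda a:np.hypot(*(w[:,:2]-a[:2]).T)-a[2],[.12,0,.064],loss="soft_l1",f_scale=.001);print(z,"cracker in tool",r.x,r.cost)
E
```

```text
t 12.3 p [0.5008 0.2634 0.2765] yaw 0.1627 z [-0. -0. -1.] F [-0.2 -0.2 -2.1] w 0.24 gf 108.8 q [ 0.    0.39 -0.69  1.74  0.28  1.1  -2.18]
{'position': [0.5964, 0.2766, 0.1132], 'score': 0.6}
{'position': [0.6264, 0.2839, 0.1129], 'score': 0.96}
[98  0] [399 130] 28853.0
0.10654744462028885 cracker in tool [ 0.12513608 -0.00301539  0.06471133] 8.213633423730838e-06
0.11054744462028886 cracker in tool [ 0.12363119 -0.00294473  0.06284209] 7.75737868963112e-06
0.11454744462028886 cracker in tool [ 0.12212631 -0.00287407  0.06097284] 7.3132614121136914e-06
```

Lifted level, with the cracker at (124.5, −3) mm in the tool frame. Carrying it gently to the board.

Request:
arm_command --plan '[{"dp":[0.3,3,0],"spin":0},{"dp":[0.7,6,0],"spin":0},{"dp":[1,9,0],"spin":0},{"dp":[1.4,12,0],"spin":0},{"dp":[1.4,12,0],"spin":0}]'

```text
clock: 13.0
position: [0.5128, 0.2214, 0.2767]
ee_rot: [0.997, 0.081, 0.0, 0.0]
ft_force: [0.4, -0.1, -2.6]
grip_width: 0.24
grasp_force: 108.8
```

Request:
arm_command --plan '[{"dp":[1.4,12,0],"spin":0},{"dp":[1.4,12,0],"spin":0},{"dp":[1.4,12,0],"spin":0},{"dp":[1.4,12,0],"spin":0},{"dp":[1.4,12,0],"spin":0}]'

```text
clock: 13.5
position: [0.5293, 0.1637, 0.2767]
ee_rot: [0.997, 0.081, 0.0, 0.0]
ft_force: [-0.6, 0.4, -2.5]
grip_width: 0.233
grasp_force: 108.8
```

Request:
arm_command --plan '[{"dp":[1.4,12,0],"spin":0},{"dp":[1.4,12,0],"spin":0},{"dp":[1.4,12,0],"spin":0},{"dp":[1.4,12,0],"spin":0},{"dp":[1.4,12,0],"spin":0}]'

```text
clock: 14.0
position: [0.5459, 0.1057, 0.2767]
ee_rot: [0.997, 0.081, 0.0, 0.0]
ft_force: [0.0, 0.3, -2.4]
grip_width: 0.235
grasp_force: 108.8
```

Request:
arm_command --plan '[{"dp":[1.4,12,0],"spin":0},{"dp":[1.3,11,0],"spin":0},{"dp":[1,8,0],"spin":0},{"dp":[0.7,5,0],"spin":0},{"dp":[0.3,3,0],"spin":0}]'

```text
clock: 14.5
position: [0.5567, 0.0686, 0.2767]
ee_rot: [0.997, 0.081, 0.0, -0.0]
ft_force: [0.7, 0.6, -1.9]
grip_width: 0.235
grasp_force: 108.8
```

Request:
arm_command --plan '[{"dp":[0,0,0],"spin":0.006},{"dp":[0,0,0],"spin":0.016},{"dp":[0,0,0],"spin":0.019},{"dp":[0,0,0],"spin":0.016},{"dp":[0,0,0],"spin":0.006}]'

```text
clock: 15.0
position: [0.5565, 0.0692, 0.2767]
ee_rot: [0.999, 0.05, 0.0, 0.0]
ft_force: [-0.7, 0.7, -2.5]
grip_width: 0.237
grasp_force: 108.8
```

Request:
arm_command --plan '[{"dp":[0,0,0],"spin":0},{"dp":[0,0,0],"spin":0},{"dp":[0,0,0],"spin":0}]'

```text
clock: 15.3
position: [0.5566, 0.069, 0.2767]
ee_rot: [0.999, 0.05, 0.0, 0.0]
ft_force: [0.6, -0.6, -2.0]
grip_width: 0.235
grasp_force: 108.8
```

```bash
cat > cr.py <<'E'
from h import *
from scipy.optimize import least_squares
def cracker(name,dz=-.0685+.0,half=True):
    o,R=st();im=viewer.camera("wrist");cv2.imwrite(f"pics/{name}.png",im);p=viewer.camera_params("wrist")
    hsv=cv2.cvtColor(im,cv2.COLOR_BGR2HSV);m=((hsv[...,0]<18)&(hsv[...,1]>110)).astype(np.uint8)*255;m[215:]=0;m[:,:80]=0;m[:,430:]=0
    k=max(cv2.findContours(m,0,1)[0],key=cv2.contourArea)[:,0,:];print(k.min(0),k.max(0),cv2.contourArea(k))
    k=k[(k[:,1]>2)&(k[:,1]<212)&(k[:,0]>82)&(k[:,0]<428)]
    w=np.array([back(q,o["position"][2]-.168,p,o)-o["position"] for q in k])@R
    r=least_squares(lambda a:np.hypot(*(w[:,:2]-a[:2]).T)-a[2],[.12,0,.064],loss="soft_l1",f_scale=.001)
    print("cracker in tool",r.x.round(4),r.cost,"world",o["position"]+R@[r.x[0],r.x[1],.168]);return o,R,im
E
python3 - <<'E'
from cr import *
cracker("w7");need(.5564,.0676,None,.1)
viewer.camera("scene")
for n in("cracker_center","board_rest"):
  for d in finder.find_in("scene",n)[:4]: print(n,d)
E
```

```text
t 15.3 p [0.5566 0.069  0.2767] yaw 0.1 z [ 0. -0. -1.] F [ 0.6 -0.6 -2. ] w 0.235 gf 108.8 q [ 0.3   0.36 -0.6   1.76  0.23  1.09 -1.85]
[99  0] [398 127] 28075.0
cracker in tool [ 0.1254 -0.0028  0.0636] 7.465420731406444e-06 world [0.68104414 0.08429964 0.10868806]
t 15.35 p [0.5566 0.069  0.2767] yaw 0.0999 z [ 0. -0. -1.] F [-0.2  0.2 -2.4] w 0.236 gf 108.8 q [ 0.3   0.36 -0.6   1.76  0.23  1.09 -1.85]
dp mm [-0.3  1.4  0. ] spin -0.0
cracker_center {'position': [0.6867, 0.0841, 0.1103], 'score': 0.56}
board_rest {'position': [0.7106, 0.125, 0.0156], 'score': 0.91}
board_rest {'position': [0.7825, -0.321, 0.0116], 'score': 0.86}
board_rest {'position': [0.3528, -0.0526, 0.0112], 'score': 0.77}
```

Request:
arm_command --plan '[{"dp":[0,1.2,2],"spin":0},{"dp":[0,0,5],"spin":0},{"dp":[0,0,6],"spin":0},{"dp":[0,0,6],"spin":0},{"dp":[0,0,6],"spin":0}]'

```text
clock: 16.0
position: [0.5566, 0.0678, 0.2509]
ee_rot: [0.999, 0.05, -0.0, 0.0]
ft_force: [0.8, -0.0, -3.2]
grip_width: 0.238
grasp_force: 108.8
```

Request:
arm_command --plan '[{"dp":[0,0,6],"spin":0},{"dp":[0,0,5],"spin":0},{"dp":[0,0,3],"spin":0},{"dp":[0,0,0],"spin":0},{"dp":[0,0,0],"spin":0}]'

```text
clock: 16.5
position: [0.5568, 0.0678, 0.2378]
ee_rot: [0.999, 0.05, 0.0, 0.0]
ft_force: [0.2, 0.4, -2.2]
grip_width: 0.236
grasp_force: 108.8
```

```bash
python3 - <<'E'
from cr import *
o,R,im=cracker("w8");need(.5564,.0676,None,.1)
c=cv2.resize(im[60:200,110:390],None,fx=2.8,fy=2.8,interpolation=cv2.INTER_CUBIC);cv2.imwrite("pics/w8b.png",c)
p=viewer.camera_params("wrist")
for e in(.046,.038,-.038,-.046):
  q=proj([.68-.9950*.075-.0998*e,.083-.0998*.075+.995*e,.05],p,o);print(e,(q-[110,60])*2.8)
E
```

```text
t 16.5 p [0.5568 0.0678 0.2378] yaw 0.0998 z [ 0.  0. -1.] F [ 0.2  0.4 -2.2] w 0.236 gf 108.8 q [ 0.28  0.41 -0.58  1.79  0.26  1.02 -1.87]
[99  0] [398 127] 27836.0
cracker in tool [ 0.1257 -0.0028  0.0636] 1.0261379435572674e-05 world [0.68164625 0.08313862 0.06985457]
t 16.55 p [0.5568 0.0678 0.238 ] yaw 0.0998 z [ 0.001  0.    -1.   ] F [ 0.9 -1.3 -1.8] w 0.237 gf 108.8 q [ 0.28  0.41 -0.58  1.79  0.26  1.02 -1.87]
dp mm [-0.5  0.2 -0. ] spin -0.0
0.046 [153.86782194 246.99271209]
0.038 [195.04342539 246.91587934]
-0.038 [588.33193252 247.10899673]
-0.046 [629.55836854 247.22621621]
```

View pics/w8b.png

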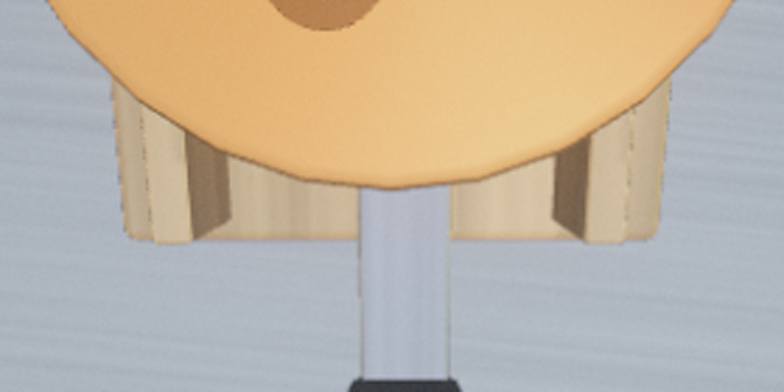

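The batten ends are at columns 153–193 and 585–626, row 242, within 1 mm of my model. The cracker is centred, so I lower it.

Request:
arm_command --plan '[{"dp":[0,0,3],"spin":0},{"dp":[0,0,3],"spin":0},{"dp":[0,0,2],"spin":0},{"dp":[0,0,2],"spin":0},{"dp":[0,0,2],"spin":0}]'

```text
clock: 17.05
position: [0.5567, 0.0678, 0.2256]
ee_rot: [0.999, 0.05, 0.0, 0.0]
ft_force: [-1.0, -0.5, -1.8]
grip_width: 0.238
grasp_force: 108.8
```

Request:
arm_command --plan '[{"dp":[0,0,2],"spin":0},{"dp":[0,0,2],"spin":0},{"dp":[0,0,2],"spin":0},{"dp":[0,0,2],"spin":0},{"dp":[0,0,3],"spin":0}]'

```text
clock: 17.55
position: [0.5568, 0.0678, 0.2147]
ee_rot: [0.999, 0.05, 0.0, 0.0]
ft_force: [0.6, 0.6, -2.3]
grip_width: 0.237
grasp_force: 108.9
```

Request:
arm_command --plan '[{"dp":[0,0,3],"spin":0},{"dp":[0,0,3],"spin":0},{"dp":[0,0,2],"spin":0},{"dp":[0,0,0],"spin":0},{"dp":[0,0,0],"spin":0}]'

```text
clock: 18.05
position: [0.5567, 0.0678, 0.2067]
ee_rot: [0.999, 0.05, 0.0, 0.0]
ft_force: [-0.2, -0.4, -2.3]
grip_width: 0.238
grasp_force: 108.9
```

```bash
python3 - <<'E'
from cr import *
o,R,im=cracker("w9")
p=viewer.camera_params("wrist")
viewer.camera("scene")
for d in finder.find_in("scene","cracker_center")[:2]: print(d)
E
```

```text
t 18.05 p [0.5567 0.0678 0.2067] yaw 0.0998 z [ 0. -0. -1.] F [-0.2 -0.4 -2.3] w 0.238 gf 108.9 q [ 0.27  0.45 -0.57  1.81  0.29  0.96 -1.89]
[80  0] [417 131] 19987.5
cracker in tool [ 0.1468 -0.0058  0.0792] 0.012222731854345113 world [0.70220369 0.08822526 0.03872653]
{'position': [0.6849, 0.0849, 0.0628], 'score': 0.85}
```

The cracker now rests on the battens (top at about 0.063, blade free of it). Drawing out.

Request:
arm_command --plan '[{"dp":[-5,0,0],"spin":0},{"dp":[-12,0,0],"spin":0},{"dp":[-18,0,0],"spin":0},{"dp":[-18,0,0],"spin":0},{"dp":[-18,0,0],"spin":0}]'

```text
clock: 18.7
position: [0.485, 0.0606, 0.2067]
ee_rot: [0.999, 0.05, 0.0, 0.0]
ft_force: [-0.4, 0.3, -1.1]
grip_width: 0.242
grasp_force: 108.9
```

Request:
arm_command --plan '[{"dp":[-18,0,0],"spin":0},{"dp":[-18,0,0],"spin":0},{"dp":[-18,0,0],"spin":0},{"dp":[-10,0,0],"spin":0},{"dp":[-3,0,0],"spin":0}]'

```text
clock: 19.2
position: [0.4186, 0.0538, 0.2068]
ee_rot: [0.999, 0.05, 0.0, 0.0]
ft_force: [1.1, 0.5, -1.4]
grip_width: 0.24
grasp_force: 108.9
```

Request:
arm_command --plan '[{"dp":[0,0,0],"spin":0},{"dp":[0,0,0],"spin":0},{"dp":[0,0,-10],"spin":0},{"dp":[0,0,-30],"spin":0},{"dp":[0,0,-40],"spin":0}]'

```text
clock: 19.7
position: [0.4191, 0.0542, 0.2871]
ee_rot: [0.999, 0.05, -0.001, -0.001]
ft_force: [1.0, -1.0, -1.5]
grip_width: 0.237
grasp_force: 108.9
```

Request:
arm_command --plan '[{"dp":[0,0,-30],"spin":0},{"dp":[0,0,-10],"spin":0},{"dp":[0,0,0],"spin":0}]'

```text
clock: 20.0
position: [0.4199, 0.0542, 0.3281]
ee_rot: [0.999, 0.05, 0.002, 0.0]
ft_force: [-0.2, 0.7, -1.3]
grip_width: 0.238
grasp_force: 108.9
```

```bash
python3 - <<'E'
from h import *
need(.469,-.340,None,-.128)
viewer.camera("scene");viewer.camera("top")
for c in("scene","top"):
  for d in finder.find_in(c,"cracker_center")[:2]: print(c,d)
E
```

```text
t 20.0 p [0.4199 0.0542 0.3281] yaw 0.0997 z [ 0.003 -0.    -1.   ] F [-0.2  0.7 -1.3] w 0.238 gf 108.9 q [ 0.44 -0.02 -0.65  2.03 -0.02  1.13 -1.68]
dp mm [9.600e+00 3.971e+02 3.000e-01] spin 0.228
scene {'position': [0.6867, 0.0801, 0.0596], 'score': 0.9}
top {'position': [0.6812, 0.0849, 0.061], 'score': 0.68}
```

Request:
arm_command --plan '[{"dp":[1,25,0],"spin":0},{"dp":[1.1,45,0],"spin":0},{"dp":[1.1,45,0],"spin":0},{"dp":[1.1,45,0],"spin":0},{"dp":[1.1,45,0],"spin":0}]'

```text
clock: 20.7
position: [0.4449, -0.1511, 0.3254]
ee_rot: [0.999, 0.05, -0.001, -0.0]
ft_force: [1.0, -0.3, -1.4]
grip_width: 0.237
grasp_force: 108.9
```

Request:
arm_command --plan '[{"dp":[1.1,45,0],"spin":0},{"dp":[1.1,45,0],"spin":0},{"dp":[1.1,45,0],"spin":0},{"dp":[1,37,0],"spin":0},{"dp":[0,20,0],"spin":0}]'

```text
clock: 21.2
position: [0.4678, -0.3434, 0.3246]
ee_rot: [0.999, 0.048, -0.001, -0.0]
ft_force: [0.4, -0.2, -1.6]
grip_width: 0.238
grasp_force: 108.9
```

Request:
arm_command --plan '[{"dp":[0,0,0],"spin":0.114},{"dp":[0,0,0],"spin":0.114},{"dp":[0,0,20],"spin":0},{"dp":[0,0,40],"spin":0},{"dp":[0,0,35],"spin":0}]'

```text
clock: 21.7
position: [0.4682, -0.3396, 0.2289]
ee_rot: [0.998, -0.064, -0.001, -0.0]
ft_force: [-0.7, 0.4, -2.4]
grip_width: 0.236
grasp_force: 109.0
```

Request:
arm_command --plan '[{"dp":[0,0,25],"spin":0},{"dp":[0,0,10],"spin":0},{"dp":[0,0,5],"spin":0},{"dp":[0,0,0],"spin":0},{"dp":[0,0,0],"spin":0}]'

```text
clock: 22.2
position: [0.4691, -0.3403, 0.1929]
ee_rot: [0.998, -0.064, 0.001, 0.0]
ft_force: [-0.4, 0.9, -1.0]
grip_width: 0.239
grasp_force: 108.9
```

```bash
python3 - <<'E'
from h import *
need(.469,-.340,.179,-.128)
E
```

```text
t 22.2 p [ 0.4691 -0.3403  0.1929] yaw -0.1282 z [ 0.001 -0.001 -1.   ] F [-0.4  0.9 -1. ] w 0.239 gf 108.9 q [ 0.75  0.45 -0.24  1.78  0.13  0.92 -1.25]
dp mm [-0.1 -0.3 13.9] spin -0.0
```

Request:
arm_command --plan '[{"dp":[0,0,6],"spin":0},{"dp":[0,0,4],"spin":0},{"dp":[0,0,2],"spin":0},{"dp":[0,0,0],"spin":0},{"dp":[0,0,0],"spin":0}]'

```text
clock: 22.7
position: [0.4686, -0.3401, 0.1798]
ee_rot: [0.998, -0.064, 0.0, 0.0]
ft_force: [-0.0, 0.2, -1.3]
grip_width: 0.238
grasp_force: 108.9
```

Request:
arm_command --plan '[{"dp":[0,0,1],"spin":0},{"dp":[0,0,1],"spin":0},{"dp":[0,0,0],"spin":0},{"dp":[0,0,0],"spin":0}]'

```text
clock: 23.1
position: [0.4688, -0.3401, 0.1792]
ee_rot: [0.998, -0.064, 0.0, 0.0]
ft_force: [-6.7, 4.1, 15.3]
grip_width: 0.235
grasp_force: 111.6
```

Request:
arm_command --plan '[{"dp":[0,0,-1],"spin":0},{"dp":[0,0,0],"spin":0},{"dp":[0,0,0],"spin":0},{"dp":[0,0,0],"spin":0},{"dp":[0,0,0],"spin":0}]' --grip -1

```text
clock: 23.6
position: [0.4686, -0.34, 0.1786]
ee_rot: [0.998, -0.064, -0.0, -0.0]
ft_force: [-0.5, 0.1, 0.2]
grip_width: 0.998
grasp_force: 0.0
```

Request:
arm_command --plan '[{"dp":[0,0,0],"spin":0},{"dp":[0,0,0],"spin":0},{"dp":[0,0,0],"spin":0},{"dp":[0,0,-10],"spin":0},{"dp":[0,0,-30],"spin":0}]'

```text
clock: 24.1
position: [0.4677, -0.3394, 0.2172]
ee_rot: [0.998, -0.064, -0.002, -0.001]
ft_force: [0.7, -0.3, 0.4]
grip_width: 1.003
grasp_force: 0.0
```

Request:
arm_command --plan '[{"dp":[0,0,-40],"spin":0},{"dp":[0,0,-40],"spin":0},{"dp":[0,0,-30],"spin":0},{"dp":[0,0,0],"spin":0},{"dp":[0,0,0],"spin":0}]'

```text
clock: 24.6
position: [0.4686, -0.34, 0.3298]
ee_rot: [0.998, -0.064, 0.001, 0.001]
ft_force: [-0.1, -0.6, -0.4]
grip_width: 1.001
grasp_force: 0.0
```

```bash
python3 - <<'E'
from h import *
st();w=viewer.camera("wrist");t=viewer.camera("top");s=viewer.camera("scene")
for c in("scene","top"):
  for n in("cracker_center","turner_grip","square_center"):
    for d in finder.find_in(c,n)[:1]: print(c,n,d)
h=lambda i,a:cv2.resize(i,(400,300),interpolation=cv2.INTER_AREA)
a=np.vstack([np.hstack([cv2.resize(t[90:200,130:330],(400,220)),cv2.resize(s[140:310,160:330],(400,400))[90:310]]),np.hstack([h(w,0),h(t,0)])])
cv2.imwrite("pics/end.png",a)
E
```

```text
t 24.6 p [ 0.4686 -0.34    0.3298] yaw -0.1281 z [ 0.001 -0.001 -1.   ] F [-0.1 -0.6 -0.4] w 1.001 gf 0.0 q [ 0.77  0.3  -0.26  1.67  0.08  1.18 -1.21]
scene cracker_center {'position': [0.6858, 0.0817, 0.0612], 'score': 0.95}
scene turner_grip {'position': [0.5016, -0.336, 0.0034], 'score': 0.98}
scene square_center {'position': [0.6619, -0.0833, 0.0552], 'score': 0.61}
top cracker_center {'position': [0.6819, 0.0853, 0.0593], 'score': 0.92}
top turner_grip {'position': [0.5556, -0.3444, 0.0032], 'score': 0.75}
top square_center {'position': [0.6592, -0.0895, 0.0582], 'score': 0.76}
```

```bash
python3 -c "
from workcell import manip
print(manip.hand_in())"
```

```text
the job is handed in; nothing more can be done
None
```

I set the round cracker level and centred on the wooden board's battens (within about 2 mm by camera), drew the turner out and laid it flat where it started, left the square cracker in place, and handed in at about 25 s; no verdict came back.

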